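Load the watch in the thickness gauge, index its slide and hold the pin home

ROBOT

A 6-joint arm with a two-finger parallel gripper is mounted at the origin on a cart in front of the work surface, level with it; the furniture and walls round the work are solid. World frame = base frame: x ahead of the robot, y to its left, z up, the work surface at z = 0. Lengths are in m, angles in degrees, forces in N, time in s.
With the tool pointing down it reaches from about 0.275 to 0.825 m from the base axis. Payload 4.9 kg.
Tool frame: the origin (TCP) lies at the very end of the fingers, on their centre line; the grasp point (between the pads) lies 19 mm behind it; y points along the fingers, z is the direction in which the jaws open and shut, and the axes are right-handed (so a half turn about y gives the same grasp; the last joint's range is limited). The gripper opens to 85 mm and grips with 20 to 120 N. Pads are 22 mm wide; open, the fingers measure 114 mm over their backs; the gripper's body (76 mm by 85 mm) begins 54 mm behind the grasp point. The pads swing forward as they close: fully open they stand 13 mm farther back than shut.
Start: joints at [57.857, 18.69, -11.035, 60.275, 0, 82.311], TCP at [0.228, 0.501, 0.231] pointing down, gripper open.
Joint ranges: [-152.03, 152.03], [-55.5, 102.48], [-74.3, 77.21], [-110.64, 120.58], [-84.22, 78.4], [-180, 180]. Speed limits (degrees/s): [147.25, 147.25, 180, 180, 180, 180].

INTERFACE

Orientations are given as a 3x3 rotation matrix whose columns are the frame's x, y, z axes.
In Python, from rig import observe, get_image, camera_model, sign_off gives the robot as it stands.
- The arm moves only by the tool servo_tool, never from a script. Its argument "moves" is a list of rows, each a list of 7 numbers: the shift along the tool's x, y, z in cm, then the turn, a rotation vector about the tool's x, y, z in degrees, then the opening, from 0 (shut) to 1 (fully open). A call has 1 to 8 rows; each row shifts and turns the commanded pose from where the row before left it, along the tool's axes as they then stand; what a row does not reach is not made up. A row lasts 1/10 s, in which the tool goes at most 50 mm and 8.59 degrees, less where a joint would pass 70% of its speed; a pose out of reach is approached as far as the arm can. A call with a gripper value outside its range is refused whole. The fingers move at their own pace and stop on an object; "grip_force" is the grip in N (left out, the last holds). Time passes only in rows, so rows that do not move let the fingers close. It gives the time, the measured TCP pose, the force and the opening at its end, in the units of the state.
- observe(): the state, without advancing time (a new reading comes with each control period).
- get_image(name): name is "scene" or "top" or "wrist"; returns the picture (480x640x3 uint8, red, green, blue); there is no depth.
- camera_model(name): a dict with "fx", "fy", "cx", "cy" (pixels), "k1" (the pictures are not rectified: a ray, as slopes to the right and down, at radius r is drawn at 1 + k1 r^2 times it, then the intrinsics apply), "R" (3x3) and "t" (3): a world point X has camera coordinates R X + t. Camera axes: x right, y down, z forward; pixel columns grow to the right and rows downward; lengths in m; the calibration is good to about 2 mm. A picture is of the moment at which its call begins: read the wrist's pose just before it. camera_model takes no time and is no camera call; for the wrist camera it gives the pose at the moment of the call.
- sign_off(): hands the job in, once; it reports no verdict.
The state is a dict: "time_s": time; "joints": joint angles; "qvel": joint speeds; "joint_torque": joint torques, N m; "tool_pos": TCP position; "ee_rot": TCP orientation; "force": force on the tool from outside, world axes, zero at the start; "torque": the same for the moment, N m; "grip_width": finger opening in m.
Only numpy, scipy, OpenCV 4.12 (cv2) and the standard library are available. Lean on these libraries where they do the work, as an engineer would, in place of code of your own. Each camera call takes 0.05 s, during which the arm holds its last target. There are 200 camera calls.

TASK

The dial gauge has just been zeroed on the steel setting ring: let the ring and the watch change places, so that the watch lies dial up and flat in the black nest of the gauge's slide and the ring lies flat in the recess of the wooden stand (set one of them down on a free bit of bench meanwhile). Then pull the red lock plunger up, slide the carriage to the very next hole of the index bar, which puts the watch under the gauge, let the pin drop in, press the plunger fully home and finish while still holding it pressed down for the reading. Do not touch the gauge with the robot, keep the watch the right way up, and leave the other things on the bench where they are.

Things in the scene. Friction and masses are not known exactly. Their poses are not given: they have to be found in the camera images.
- fixture: grey base plate of the thickness gauge, fixed, 360 x 118 x 10 mm, lying across in front of the robot. Origin on the bench under the slide; x axis along the slide towards the dial gauge, y away from the robot, z up. It spans x -175 to 185, y -70 to 48 mm. At y = -55 mm runs the index bar, 22 mm wide, top at z = 22 mm, with 10 mm holes at x = -135 (loading), 5 (measuring) and 27 mm (not wanted here)
- gauge: the fixed dial gauge with its column. Same origin and axes as the fixture: dial 44 mm wide and foot 36 mm wide over x = 125, y = 5 mm, between z = 66 and 190 mm; column at x = 125, y = 71 mm, 161 mm tall, its foot reaching back to y = 88 mm and its side knob to x = 164 mm
- carriage (a joint): the aluminium carriage on the rails, m along the fixture's x axis: 0 at the loading hole (start), 0.140 at the measuring hole (the next one), 0.162 at the third; a pin in its hole leaves about 1 mm play either way; end stops at -0.004 and 0.168. Slides with about 2 N friction when the pin is out
- plunger (a joint): the sprung lock plunger on the carriage, m upwards, 0 = fully home. Left alone in a hole it stands about 0.0023 proud of home; pressing it home and keeping it there takes about 2.5 N. Its pin clears the hole at 0.010 (about 7 N); upper stop 0.018 (about 14 N). With the pin resting on the bar between holes it reads 0.010
- knob (a point): middle of the plunger's red knob, an upright cylinder 24 mm across, 22 mm tall, 58 mm above the bench with the plunger home; it rises with the plunger and travels with the carriage. Under it a steel boss, 18 mm wide, 12 mm tall, on the carriage plate (top 34 mm above the bench). The knob is 120 mm from the nest along the slide and 60 mm nearer the robot
- nest (a point): centre of the floor of the round recess in the black nest on the carriage, 41 mm above the bench; recess 49.5 mm across, 3 mm deep, 1 mm chamfer, in a black plate 64 x 64 mm with its top 44 mm above the bench. Axes as the fixture's; moves with the carriage. The ring lies in it at the start
- hole_load (a point): mouth of the index bar's loading hole, 22 mm above the bench, under the knob at the start
- hole_gauge (a point): mouth of the measuring hole, the next one, 22 mm above the bench, 140 mm farther along the slide
- gauge_foot (a point): underside of the dial gauge's flat foot (36 mm in diameter), 66 mm above the bench; the nest is centred under it at carriage 0.140. The watch passes beneath with about 7 mm to spare
- seat (a point): centre of the floor of the round recess in the wooden stand, 13 mm above the bench; recess 49.5 mm in diameter and 3 mm deep with a 1 mm chamfer; the stand is a fixed block 70 x 70 x 16 mm. At the start the watch lies in it
- watch_c (a point): centre of the steel watch head, half-way up; round case 44 mm in diameter and 18 mm thick (collar and black bezel), dial up; its underside lies 9 mm below this point. Lugs stick out to 26 mm from the centre along its own -x and +x, 10 to 19 mm off the x axis, between 5 and 11 mm above the underside; the plain flanks for gripping face its own +y and -y. 58 g
- ring_c (a point): centre of the steel setting ring, half-way up; 43 mm outside diameter, 14 mm tall, open in the middle; underside 7 mm below this point. 50 g. The bench round x = 0.50, y = 0.155 m (world), left of the fixture, is always free to set it down
Mind the look-alikes: they are no part of the job. Leave any turquoise look-alike of the part that bears watch_c alone.

How it is judged:
By the outcome, as a careful person would: the job done as asked, in the order asked, and still so for the second after the job is handed in, while the arm keeps its last pose, push and grip.
It also fails if it takes over 72 s, if anything falls off the work surface, if the arm or the gripper's body presses on something with over 40 N, if the wrist force passes 120 N, or if a joint passes its speed limit or range.

## Working session

There is one attempt and no reset: what is moved stays moved. The work goes in short steps, Python scripts to look and compute and a tool call to move; the robot and the scene stay as the last step left them, time stands still between calls to the robot, and variables do not carry over. Pictures are saved under pics/ and viewed, about 8 in all and at most 12, crops included, and the job is handed in when it is done.

Besides the shell and the picture viewer there is one more tool, called after "Request:" by a JSON object that holds its "name" and its "arguments", one argument or row to a line. servo_tool: Moves the arm, as the interface text tells. Its arguments: {"type":"object","properties":{"moves":{"type":"array","items":{"type":"array","items":{"type":"number"}}},"grip_force":{"type":"number"}},"required":["moves"]}

```bash
mkdir -p pics; ls; cat > h.py <<'E'
import numpy as np, cv2, json
from rig import observe, get_image, camera_model, sign_off
def ray(cm,u,v):
    K=np.array([[cm["fx"],0,cm["cx"]],[0,cm["fy"],cm["cy"]],[0,0,1.]])
    p=cv2.undistortPoints(np.array([[[u,v]]],float),K,np.array([cm["k1"],0,0,0.]))[0,0]
    R=np.array(cm["R"]);t=np.array(cm["t"])
    d=R.T@np.array([p[0],p[1],1.]); return -R.T@t,d/np.linalg.norm(d)
def onz(cm,u,v,z):
    o,d=ray(cm,u,v); return o+d*(z-o[2])/d[2]
def proj(cm,X):
    p=np.array(cm["R"])@np.array(X)+np.array(cm["t"]); x,y=p[:2]/p[2]; s=1+cm["k1"]*(x*x+y*y)
    return np.array([cm["fx"]*x*s+cm["cx"],cm["fy"]*y*s+cm["cy"]])
def save(im,n): cv2.imwrite("pics/"+n+".png",cv2.cvtColor(im,cv2.COLOR_RGB2BGR))
E
python3 - <<'E'
from h import *
a=get_image("scene");b=get_image("top")
np.save("scene.npy",a);np.save("top.npy",b)
save(a,"scene0");save(b,"top0")
for n in("scene","top"):
    c=camera_model(n);print(n,{k:np.round(v,3).tolist() for k,v in c.items()}, (-np.array(c["R"]).T@np.array(c["t"])).round(3))
print(observe())
E
```

```text
pics
scene {'fx': 467.378, 'fy': 467.378, 'cx': 328.256, 'cy': 244.112, 'k1': -0.014, 'R': [[-0.491, -0.871, 0.016], [-0.506, 0.27, -0.819], [0.709, -0.41, -0.574]], 't': [0.229, 0.383, 0.424]} [0.006 0.269 0.553]
top {'fx': 531.27, 'fy': 531.27, 'cx': 314.179, 'cy': 238.659, 'k1': -0.024, 'R': [[-0.014, -1.0, -0.002], [-0.981, 0.014, -0.195], [0.195, -0.001, -0.981]], 't': [-0.073, 0.582, 0.982]} [ 0.378 -0.08   1.077]
{'time_s': 0.1, 'joints': array([ 5.78575996e+01,  1.87275614e+01, -1.10854157e+01,  6.02778037e+01,
        5.81009898e-04,  8.23099685e+01]), 'qvel': array([-0.00919671, -0.12631466,  0.16410656,  0.03365344,  0.10613558,
        0.01082744]), 'joint_torque': array([ 1.22144258e-03, -4.44237506e+01,  2.63038427e+01,  7.86321703e-03,
       -8.23881737e-05,  6.55482964e-06]), 'tool_pos': array([0.22737286, 0.5002133 , 0.2305894 ]), 'ee_rot': array([[ 9.10305601e-01, -8.51539397e-04,  4.13935970e-01],
       [-4.13936786e-01, -1.33618092e-03,  9.10304648e-01],
       [-2.22066927e-04, -9.99998745e-01, -1.56881646e-03]]), 'force': array([-0.76170837,  0.42044513, -0.68485853]), 'torque': array([-0.03365115,  0.00433466,  0.04525947]), 'grip_width': 0.08547814016804306}
```

View pics/top0.png

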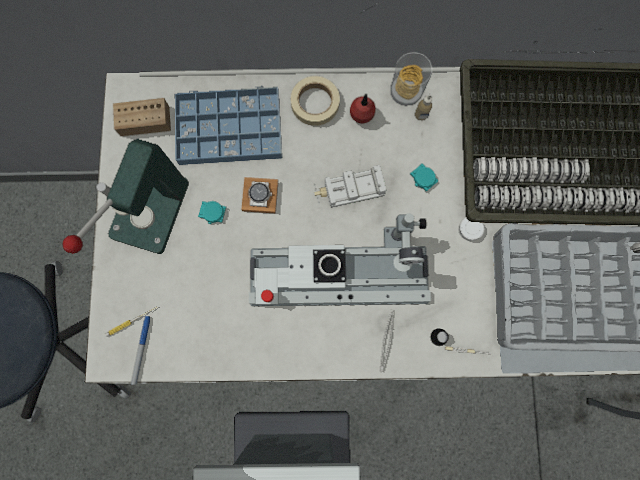

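View pics/scene0.png

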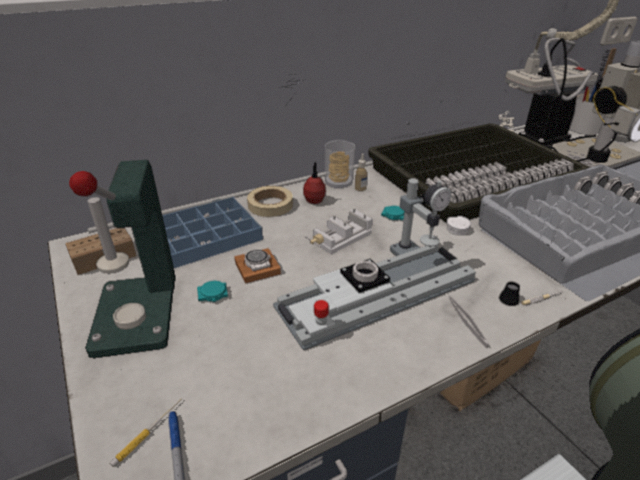

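The top view shows three candidates for the watch: a turquoise one at (212,212), a turquoise one at (425,176), and the steel one in the wooden stand at (260,192). The steel one fits, because it lies in the stand's recess. The ring is in the nest at (329,265), the red knob at (267,296), the holes at (340,297) and (350,297), and the gauge around (408,250). I'll take rough numbers and an enlarged crop to confirm.

```bash
python3 - <<'E'
from h import *
im=np.load("top.npy");cm=camera_model("top")
hsv=cv2.cvtColor(im,cv2.COLOR_RGB2HSV)
def blobs(m,roi,amin=30):
    x0,y0,x1,y1=roi;z=np.zeros_like(m);z[y0:y1,x0:x1]=m[y0:y1,x0:x1]
    n,l,s,c=cv2.connectedComponentsWithStats(z)
    return [(s[i,4],c[i],l==i) for i in range(1,n) if s[i,4]>amin]
H,S,V=[hsv[...,i].astype(int) for i in range(3)]
red=(((H<6)|(H>174))&(S>150)&(V>90)).astype(np.uint8)
for a,c,_ in blobs(red,(240,270,300,320)): print("knob",a,c,onz(cm,*c,0.071))
wood=((H>5)&(H<20)&(S>110)).astype(np.uint8)
for a,c,l in blobs(wood,(230,165,295,225)):
    r=cv2.minAreaRect(np.argwhere(l)[:,::-1].astype(np.float32)); print("stand",a,r,onz(cm,*r[0],0.016))
    b=[onz(cm,*p,0.016)[:2] for p in cv2.boxPoints(r)]; e=np.diff(np.array(b+b[:1]),axis=0); print(np.degrees(np.arctan2(e[:,1],e[:,0])),np.linalg.norm(e,axis=1))
blk=((V<45)).astype(np.uint8)
for a,c,l in blobs(blk,(305,240,355,290),200):
    r=cv2.minAreaRect(np.argwhere(l)[:,::-1].astype(np.float32)); print("nest",a,r,onz(cm,*r[0],0.044))
    b=[onz(cm,*p,0.044)[:2] for p in cv2.boxPoints(r)]; e=np.diff(np.array(b+b[:1]),axis=0); print(np.degrees(np.arctan2(e[:,1],e[:,0])),np.linalg.norm(e,axis=1))
for a,c,l in blobs(blk,(330,290,360,305),4): print("hole",a,c,onz(cm,*c,0.022))
A=cv2.resize(im[165:225,230:310],None,fx=5,fy=5,interpolation=cv2.INTER_CUBIC)
B=cv2.resize(im[235:311,240:440],None,fx=4,fy=4,interpolation=cv2.INTER_CUBIC)[:300]
out=np.zeros((604,800,3),np.uint8);out[:300,:400]=A;out[304:604]=B
save(out[:600],"crop1")
E
```

```text
knob 106 [266.67924528 295.67924528] [0.46969316 0.00991349 0.071     ]
stand 603 ((259.3196716308594, 194.98361206054688), (33.226619720458984, 33.58876037597656), 5.19442892074585) [0.6831328  0.03085952 0.016     ]
[ -4.27805749 -96.26107111 175.010899    83.8344125 ] [0.07207126 0.06948142 0.07193152 0.06858438]
nest 504 ((329.5, 265.5), (31.0, 31.0), 90.0) [ 0.52960681 -0.11078401  0.044     ]
[-90.80917511 178.57054573  89.19234887  -0.78550072] [0.06119201 0.06143177 0.06050158 0.06142978]
hole 11 [339.09090909 296.63636364] [ 0.4702621  -0.12923527  0.022     ]
hole 11 [350.09090909 296.63636364] [ 0.46995181 -0.151037    0.022     ]
```

View pics/crop1.png

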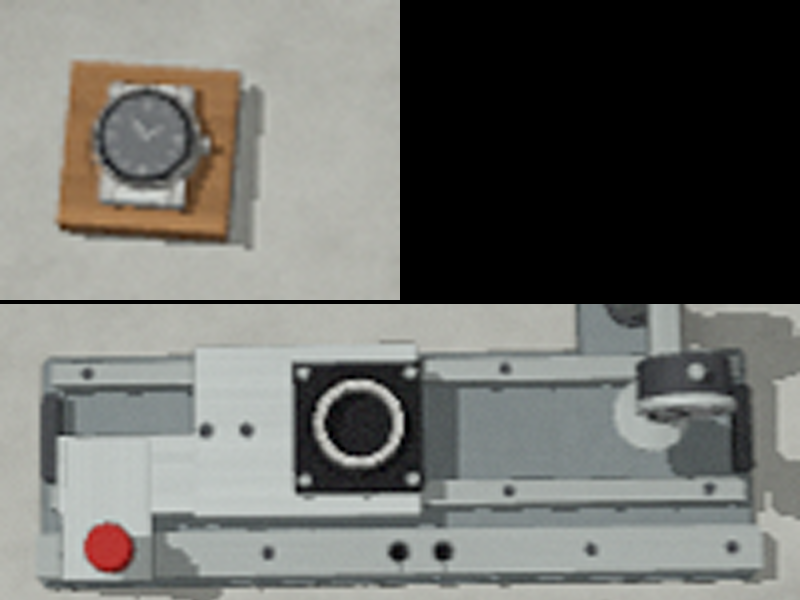

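The crop confirms it: the steel watch sits in the stand with its lugs along image-vertical (world x) and a crown on the right (-y) side. The ring is in the nest, and the next hole is the left of the pair. The fixture is close to square with the world axes (fixture x is about world -y). Moving in above the ring now.

Request:
{"name": "servo_tool", "arguments": {
  "moves": [
    [0,0,0,0,-8.13,0,1],
    [0,0,0,0,-8.13,0,1],
    [0,0,0,0,-8.13,0,1],
    [2,0,-4.5,0,0,0,1],
    [2,0,-4.5,0,0,0,1],
    [2,0,-4.5,0,0,0,1],
    [2,0,-4.5,0,0,0,1],
    [2,0,-4.5,0,0,0,1]
  ],
  "grip_force": 30
}}

```text
time_s: 0.9
tool_pos: [0.3275, 0.2738, 0.2311]
ee_rot: [[1.0, -0.0, 0.0], [-0.0, -0.0, 1.0], [-0.0, -1.0, -0.0]]
force: [0.2, -1.2, 0.4]
grip_width: 0.0854
```

Request:
{"name": "servo_tool", "arguments": {
  "moves": [
    [2.4,0,-4.3,0,0,0,1],
    [2.4,0,-4.3,0,0,0,1],
    [2.4,0,-4.3,0,0,0,1],
    [2.4,0,-4.3,0,0,0,1],
    [2.4,0,-4.3,0,0,0,1],
    [2.4,0,-4.3,0,0,0,1],
    [2.4,0,-4.3,0,0,0,1],
    [2.4,0,-4.3,0,0,0,1]
  ]
}}

```text
time_s: 1.7
tool_pos: [0.5194, -0.0706, 0.231]
ee_rot: [[1.0, -0.0, 0.002], [-0.002, 0.0, 1.0], [-0.0, -1.0, 0.0]]
force: [0.8, 0.5, -0.0]
grip_width: 0.0856
```

Request:
{"name": "servo_tool", "arguments": {
  "moves": [
    [0.5,0,-2,0,0,0,1],
    [0.5,0,-2,0,0,0,1],
    [0,0,0,0,0,0,1]
  ]
}}

```text
time_s: 2.0
tool_pos: [0.5293, -0.111, 0.2306]
ee_rot: [[1.0, -0.001, 0.005], [-0.005, -0.0, 1.0], [-0.001, -1.0, -0.0]]
force: [-0.0, -0.2, 0.4]
grip_width: 0.0853
```

```bash
python3 - <<'E'
from h import *
o=observe();c=camera_model("wrist");im=get_image("wrist");np.savez("w1.npz",im=im,**c);save(im,"w1")
print(o["tool_pos"],o["force"]);C=-np.array(c["R"]).T@np.array(c["t"]);print("cam",C,c["R"],c["fx"])
for n,p in dict(ring=(.5296,-.1108,.055),nest=(.5296,-.1108,.044),knob=(.4697,.0099,.069),watch=(.683,.031,.031)).items(): print(n,proj(c,p))
E
```

```text
[ 0.52931564 -0.11095388  0.23058926] [-0.03227714 -0.17685924  0.40444121]
cam [ 0.46313356 -0.10891218  0.3723629 ] [[ 4.19398204e-03  9.99990861e-01 -8.29905758e-04]
 [ 9.64624175e-01 -3.82688734e-03  2.63601129e-01]
 [ 2.63595544e-01 -1.90608556e-03 -9.64631409e-01]] 419.31015083009345
ring [320.86293569 211.52991078]
nest [320.92981072 208.69844337]
knob [489.65634401 132.90733417]
watch [473.01649702 366.40750529]
```

View pics/w1.png

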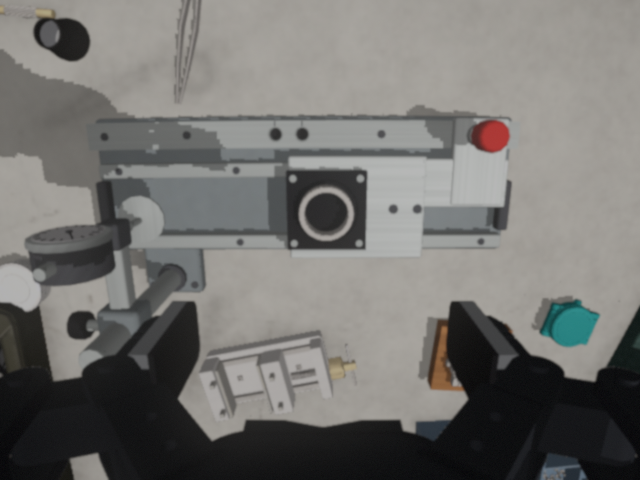

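The wrist view shows the ring at (327,213) in the black nest, the knob at (491,136) and the hole pair at (276,134)/(302,134). The hole at (276,134) is the far one and (302,134) is the next one. I'll measure these.

```bash
cat >> h.py <<'E'
def blobs(m,roi,amin=30):
    m=m.astype(np.uint8);x0,y0,x1,y1=roi;z=np.zeros_like(m);z[y0:y1,x0:x1]=m[y0:y1,x0:x1]
    n,l,s,c=cv2.connectedComponentsWithStats(z)
    return [(s[i,4],c[i],l==i) for i in range(1,n) if s[i,4]>amin]
def rect(l): return cv2.minAreaRect(np.argwhere(l)[:,::-1].astype(np.float32))
def chan(im):
    h=cv2.cvtColor(im,cv2.COLOR_RGB2HSV).astype(int);return h[...,0],h[...,1],h[...,2]
E
python3 - <<'E'
from h import *
d=np.load("w1.npz");im=d["im"];H,S,V=chan(im)
for a,c,l in blobs(V<60,(280,160,375,255),300):
    r=rect(l);print("nest",a,r);b=[onz(d,*p,0.044)[:2] for p in cv2.boxPoints(r)];e=np.diff(np.array(b+b[:1]),axis=0);print(np.mean(b,0),np.degrees(np.arctan2(e[:,1],e[:,0])),np.linalg.norm(e,axis=1))
for a,c,l in blobs(V>110,(295,178,358,245),300):
    cs,_=cv2.findContours(l.astype(np.uint8),cv2.RETR_EXTERNAL,cv2.CHAIN_APPROX_NONE);e=cv2.fitEllipse(cs[0]);print("ring",a,e,onz(d,*e[0],.055), onz(d,*e[0],.048))
red=((H<6)|(H>174))&(S>150)&(V>60)
for a,c,l in blobs(red,(450,100,530,170)): print("knob",a,c,onz(d,*c,.064),onz(d,*c,.071))
for a,c,l in blobs(V<60,(265,122,315,145),15): print("hole",a,c,onz(d,*c,.022))
E
```

```text
nest 2943 ((325.0, 209.0), (76.0, 78.0), 90.0)
[ 0.53055857 -0.10755471] [ 89.77226434   1.20029689 -90.22722656 178.48566552] [0.06085411 0.06188289 0.06378573 0.06187984]
nest 1165 ((325.5000305175781, 212.0), (37.47665786743164, 37.47665786743164), 45.0)
[ 0.53247442 -0.10716175] [ 134.93461122   44.70000552  -44.12009339 -136.24320903] [0.02999362 0.03003976 0.03050272 0.03054919]
ring 929 ((325.8517150878906, 213.323486328125), (53.544700622558594, 54.311973571777344), 79.59860229492188) [ 0.53102998 -0.10695139  0.055     ] [ 0.53252755 -0.10690814  0.048     ]
knob 689 [493.10449927 135.70101597] [0.47176823 0.01459194 0.064     ] [0.47157222 0.01178833 0.071     ]
hole 63 [275.3968254  133.80952381] [ 0.47159981 -0.1477499   0.022     ]
hole 67 [301.98507463 133.67164179] [ 0.4716407  -0.12604654  0.022     ]
```

Request:
{"name": "servo_tool", "arguments": {
  "moves": [
    [0.1,4.5,0.1,0,0,0,0.7],
    [0.05,4.5,0.1,0,0,0,0.7],
    [0,4,0,0,0,0,0.7],
    [0,0,0,0,0,0,0.7],
    [0,0,0,0,0,0,0.7]
  ]
}}

```text
time_s: 2.55
tool_pos: [0.53, -0.1056, 0.1016]
ee_rot: [[1.0, -0.002, -0.0], [0.0, 0.001, 1.0], [-0.002, -1.0, 0.001]]
force: [0.7, -0.5, 0.2]
grip_width: 0.0597
```

```bash
python3 - <<'E'
from h import *
o=observe();c=camera_model("wrist");im=get_image("wrist");np.savez("w2.npz",im=im,**c);save(im,"w2")
print(o["tool_pos"],o["grip_width"],proj(c,(.5305,-.108,.055)))
E
```

```text
[ 0.52995096 -0.10557728  0.10163117] 0.05969555172338797 [314.04007942 267.85036101]
```

View pics/w2.png

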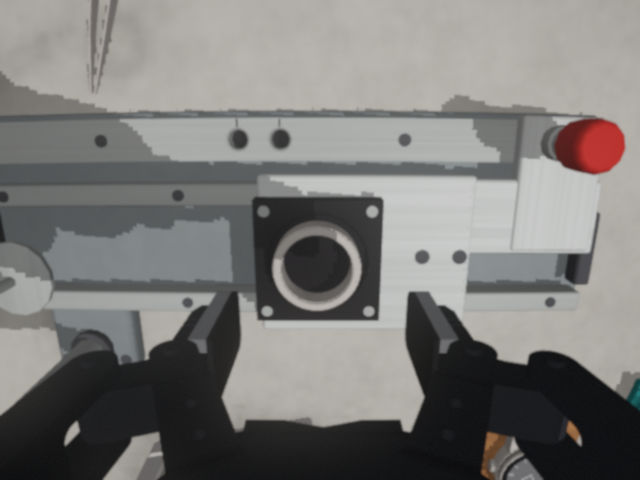

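```bash
python3 - <<'E'
from h import *
d=np.load("w2.npz");im=d["im"];H,S,V=chan(im)
for a,c,l in blobs(V>105,(265,215,372,316),300):
    cs,_=cv2.findContours(l.astype(np.uint8),cv2.RETR_EXTERNAL,cv2.CHAIN_APPROX_NONE);e=cv2.fitEllipse(cs[0]);print("ring",a,e,onz(d,*e[0],.055))
for a,c,l in blobs(V<50,(245,190,390,325),300):
    r=rect(l);b=np.array([onz(d,*p,0.044)[:2] for p in cv2.boxPoints(r)]);e=np.diff(np.vstack([b,b[:1]]),axis=0);print("nest",r,b.mean(0),np.degrees(np.arctan2(e[:,1],e[:,0])),np.linalg.norm(e,axis=1))
for a,c,l in blobs(V<60,(225,128,295,152),15): print("hole",a,c,onz(d,*c,.022))
print(onz(d,323,300,.101))
for i in range(3): o=observe();print(o["time_s"],o["tool_pos"],o["joints"])
E
```

```text
ring 2478 ((316.6681823730469, 267.85888671875), (84.45803833007812, 88.77043914794922), 85.06279754638672) [ 0.53050366 -0.10675001  0.055     ]
nest ((299.5, 253.5), (93.0, 111.0), 0.0) [ 0.52792288 -0.11550468] [177.46739789  89.97877139   0.88158109 -89.89930424] [0.05831097 0.04481588 0.05815943 0.04828743]
nest ((316.5, 263.0), (58.68986129760742, 57.27565002441406), 45.0) [ 0.53212367 -0.10698366] [ 135.63374396   44.15436161  -42.74192053 -137.42351429] [0.02918937 0.02979657 0.03006861 0.03068264]
hole 139 [281.45323741 138.98561151] [ 0.47178022 -0.12521337  0.022     ]
hole 106 [240.33018868 140.25471698] [ 0.47233136 -0.14658197  0.022     ]
[ 0.52676798 -0.10379532  0.101     ]
2.6 [ 0.53134724 -0.1062121   0.10293185] [-1.91163441e+01  2.47107691e+01 -2.25760701e+01  4.26269274e+01
  1.02770391e-02 -1.91122926e+01]
2.6 [ 0.53134724 -0.1062121   0.10293185] [-1.91163441e+01  2.47107691e+01 -2.25760701e+01  4.26269274e+01
  1.02770391e-02 -1.91122926e+01]
2.6 [ 0.53134724 -0.1062121   0.10293185] [-1.91163441e+01  2.47107691e+01 -2.25760701e+01  4.26269274e+01
  1.02770391e-02 -1.91122926e+01]
```

Request:
{"name": "servo_tool", "arguments": {
  "moves": [
    [-0.15,1.8,-0.25,0,0,0,0.7],
    [0,1.8,0,0,0,0,0.7],
    [0,1.7,0,0,0,0,0.7],
    [0,0.1,0,0,0,0,0.7],
    [0,0,0,0,0,0,0.7],
    [0,0,0,0,0,0,0.7]
  ]
}}

```text
time_s: 3.2
tool_pos: [0.5305, -0.1096, 0.0492]
ee_rot: [[1.0, 0.003, 0.001], [-0.001, -0.001, 1.0], [0.003, -1.0, -0.001]]
force: [-0.9, 0.2, -0.3]
grip_width: 0.0594
```

```bash
python3 - <<'E'
from h import *
o=observe();c=camera_model("wrist");im=get_image("wrist");np.savez("w3.npz",im=im,**c);save(im,"w3")
print(o["tool_pos"],o["force"])
E
```

```text
[ 0.5305216  -0.10955134  0.04924466] [-0.88680352  0.22449078 -0.27433441]
```

Request:
{"name": "servo_tool", "arguments": {
  "moves": [
    [0,0,0,0,0,0,0.35],
    [0,0,0,0,0,0,0.35],
    [0,0,0,0,0,0,0.35],
    [0,0,0,0,0,0,0.35],
    [0,0,0,0,0,0,0.35]
  ],
  "grip_force": 30
}}

```text
time_s: 3.75
tool_pos: [0.5298, -0.1095, 0.0486]
ee_rot: [[1.0, 0.002, 0.001], [-0.001, -0.001, 1.0], [0.002, -1.0, -0.001]]
force: [-1.1, 0.6, 7.9]
grip_width: 0.0401
```

```bash
python3 - <<'E'
from h import *
o=observe();c=camera_model("wrist");im=get_image("wrist");np.savez("w4.npz",im=im,**c)
print(o["tool_pos"],o["force"],o["grip_width"])
a=np.load("w3.npz")["im"][200:480,160:480];b=im[200:480,160:480]
out=np.hstack([a,b]);save(cv2.resize(out,(800,350)),"w34")
for z in(.047,.05): print(proj(c,np.array([.53,-.1085,z])))
E
```

```text
[ 0.52975959 -0.10945021  0.04860216] [-1.13701671  0.62216863  7.85688435] 0.04005098837807949
[320.7099602  307.37285271]
[320.66492684 310.87422973]
```

View pics/w34.png

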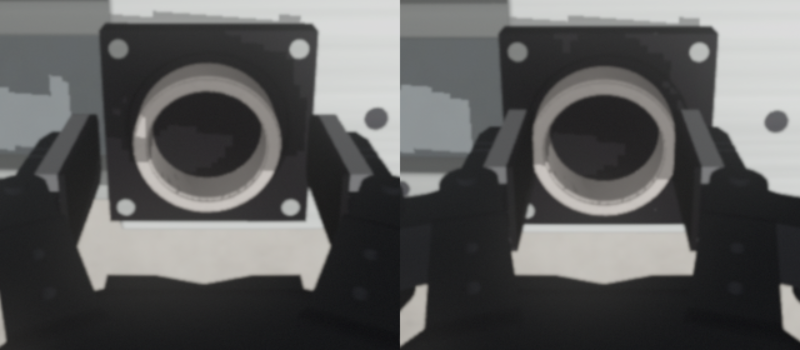

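The left frame (before closing) and right frame (after) show the jaws on the ring, with a centring shift of about 1 mm. That puts the nest centre near y ≈ -0.1075. The tips pressed the nest with about 8 N, so later grasps go a little higher. Lifting and moving the ring to the free bench.

Request:
{"name": "servo_tool", "arguments": {
  "moves": [
    [0,-0.3,0,0,0,0,0.35],
    [0,-1,0,0,0,0,0.35],
    [0,-2.5,0,0,0,0,0.35],
    [0,-3.5,0,0,0,0,0.35],
    [0,-3,0,0,0,0,0.35],
    [0,0,2,0,0,0,0.35],
    [-0.5,0,4,0,0,0,0.35],
    [-0.5,0,4,0,0,0,0.35]
  ]
}}

```text
time_s: 4.6
tool_pos: [0.5193, -0.0086, 0.1513]
ee_rot: [[1.0, 0.001, 0.003], [-0.003, -0.0, 1.0], [0.001, -1.0, -0.0]]
force: [0.2, 0.1, -0.1]
grip_width: 0.0402
```

Request:
{"name": "servo_tool", "arguments": {
  "moves": [
    [-0.5,0,4,0,0,0,0.35],
    [-0.5,0,4,0,0,0,0.35],
    [-0.5,0,4,0,0,0,0.35],
    [-0.5,0,3,0,0,0,0.35],
    [0,0,1.5,0,0,0,0.35],
    [0,3,0,0,0,0,0.35],
    [0,4,0,0,0,0,0.35],
    [0,4,0,0,0,0,0.35]
  ]
}}

```text
time_s: 5.4
tool_pos: [0.5005, 0.1558, 0.0401]
ee_rot: [[1.0, 0.003, 0.001], [-0.001, -0.0, 1.0], [0.003, -1.0, -0.0]]
force: [0.3, 0.2, -1.0]
grip_width: 0.0399
```

Request:
{"name": "servo_tool", "arguments": {
  "moves": [
    [0,1.5,0,0,0,0,0.35],
    [0,1.2,0,0,0,0,0.35],
    [0,0.3,0,0,0,0,0.35],
    [0,0.1,0,0,0,0,0.35],
    [0,0,0,0,0,0,0.35],
    [0,0,0,0,0,0,0.35]
  ]
}}

```text
time_s: 6.0
tool_pos: [0.5003, 0.156, 0.0103]
ee_rot: [[1.0, 0.002, 0.001], [-0.001, 0.0, 1.0], [0.002, -1.0, 0.0]]
force: [0.4, -0.4, 0.1]
grip_width: 0.0404
```

```bash
python3 - <<'E'
from h import *
for k in range(2):
    o=observe();print(o["tool_pos"],o["force"],o["grip_width"]);im=get_image("wrist")
save(im,"w5")
c=camera_model("scene");b=get_image("scene");u,v=proj(c,(.5,.155,.01)).astype(int);print(u,v)
cr=cv2.resize(b[v-60:v+60,u-80:u+80],(533,400),interpolation=cv2.INTER_CUBIC);save(cr,"s5")
E
```

```text
[0.50026061 0.15598459 0.01032807] [ 0.42683359 -0.44462052  0.13794728] 0.04040058774846113
[0.50013975 0.15598025 0.01024953] [-0.23216277  0.35554448 -0.14997591] 0.03977212569289932
228 352
```

Request:
{"name": "servo_tool", "arguments": {
  "moves": [
    [0,0.1,0,0,0,0,0.35],
    [0,0.1,0,0,0,0,0.35],
    [0,0,0,0,0,0,0.35]
  ]
}}

```text
time_s: 6.45
tool_pos: [0.4994, 0.156, 0.0077]
ee_rot: [[1.0, 0.0, 0.001], [-0.001, 0.0, 1.0], [0.0, -1.0, 0.0]]
force: [-0.2, -0.6, 3.5]
grip_width: 0.0397
```

Request:
{"name": "servo_tool", "arguments": {
  "moves": [
    [0,0.1,0,0,0,0,0.35],
    [0,0,0,0,0,0,0.35]
  ]
}}

```text
time_s: 6.65
tool_pos: [0.4995, 0.156, 0.0075]
ee_rot: [[1.0, 0.001, 0.001], [-0.001, -0.0, 1.0], [0.001, -1.0, -0.0]]
force: [-3.7, -0.5, 13.6]
grip_width: 0.0396
```

Request:
{"name": "servo_tool", "arguments": {
  "moves": [
    [0,-0.1,0,0,0,0,0.7],
    [0,0,0,0,0,0,0.7],
    [0,0,0,0,0,0,0.7],
    [0,-2,0,0,0,0,0.7],
    [0,-4,0,0,0,0,0.7],
    [0,-4,0,0,0,0,0.7],
    [0,-4,-2,0,0,0,0.7],
    [0,0,-4,0,0,0,0.7]
  ]
}}

```text
time_s: 7.45
tool_pos: [0.5032, 0.0972, 0.1524]
ee_rot: [[1.0, 0.01, -0.003], [0.003, 0.001, 1.0], [0.01, -1.0, 0.001]]
force: [1.2, -0.8, 0.2]
grip_width: 0.0599
```

Request:
{"name": "servo_tool", "arguments": {
  "moves": [
    [2,0,-4,0,0,0,0.7],
    [4,0,-2,0,0,0,0.7],
    [4,0,0,0,0,0,0.7],
    [4,0,0,0,0,0,0.7],
    [3,0,0,0,0,0,0.7],
    [1,0,0,0,0,0,0.7],
    [0,0,0,0,0,0,0.7],
    [0,0,0,0,0,0,0.7]
  ]
}}

```text
time_s: 8.25
tool_pos: [0.6783, 0.0357, 0.1464]
ee_rot: [[1.0, -0.002, 0.001], [-0.001, 0.0, 1.0], [-0.002, -1.0, 0.0]]
force: [0.0, -0.5, -0.5]
grip_width: 0.06
```

```bash
python3 - <<'E'
from h import *
o=observe();c=camera_model("wrist");im=get_image("wrist");np.savez("w6.npz",im=im,**c)
t=get_image("scene");cs=camera_model("scene");u,v=proj(cs,(.5,.155,.01)).astype(int)
print(o["tool_pos"],o["force"],o["grip_width"],u,v)
out=np.zeros((480,800,3),np.uint8);out[:,:640]=im;out[:120,640:]=t[v-60:v+60,u-80:u+80];save(out,"w6")
E
```

```text
[0.67825227 0.03572447 0.14639368] [ 0.0357906  -0.52392081 -0.50853238] 0.059979224864914735 228 352
```

View pics/w6.png

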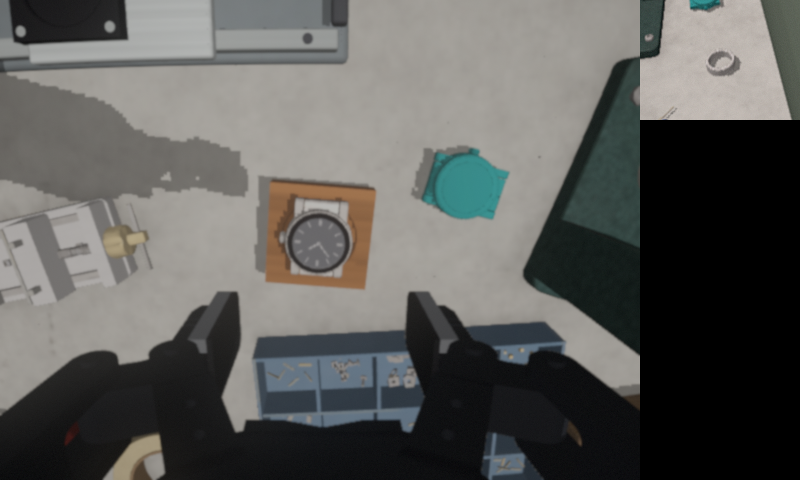

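The view shows the watch dial at (318,242), a small crown at (283,238), and the stand rotated by about -4°. The turquoise look-alike at (466,185) is left alone, and the ring lies flat on the bench. Next I'll measure the watch, the stand and the yaw, and enlarge the crown.

```bash
python3 - <<'E'
from h import *
d=np.load("w6.npz");im=d["im"];H,S,V=chan(im)
save(cv2.resize(im[170:300,255:385],(780,600)[:1]*2 if 0 else (600,600),interpolation=cv2.INTER_CUBIC),"w6c")
for a,c,l in blobs((H>4)&(H<22)&(S>110),(250,165,390,300),500):
    r=rect(l);b=np.array([onz(d,*p,0.016)[:2] for p in cv2.boxPoints(r)]);e=np.diff(np.vstack([b,b[:1]]),axis=0);print("stand",r,b.mean(0),np.degrees(np.arctan2(e[:,1],e[:,0])),np.linalg.norm(e,axis=1))
g=(S<60)&(V<115)
for a,c,l in blobs(g,(280,205,358,278),500):
    cs,_=cv2.findContours(l.astype(np.uint8),cv2.RETR_EXTERNAL,cv2.CHAIN_APPROX_NONE);cc=max(cs,key=len);e=cv2.fitEllipse(cc);print("dial",a,e,onz(d,*e[0],.031))
n=(S<90)&(V>100)
print(onz(d,323,300,.147))
for p in((292,200),(287,275),(345,200),(351,275)): print(onz(d,*p,.022))
E
```

```text
stand ((318.9735412597656, 234.34410095214844), (104.15383911132812, 99.93553161621094), 4.398705959320068) [0.68566686 0.03487052] [173.72127987  85.54375833  -2.55933652 -94.72698101] [0.06954437 0.06793182 0.06988988 0.07245778]
dial 2641 ((317.55291748046875, 242.7519073486328), (59.09824752807617, 63.59735107421875), 88.5959701538086) [0.68611371 0.0340989  0.031     ]
[0.67453536 0.03752387 0.147     ]
[0.66008    0.01765032 0.022     ]
[0.71135167 0.01324872 0.022     ]
[0.6601066  0.05174267 0.022     ]
[0.71137157 0.05647852 0.022     ]
```

View pics/w6c.png

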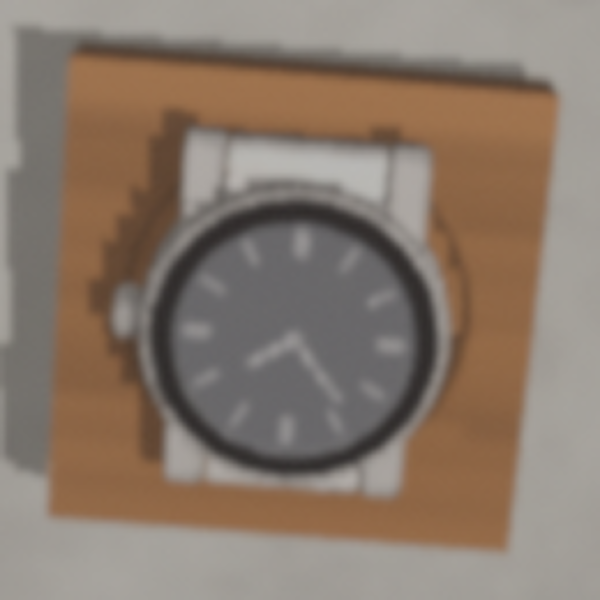

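The crown is small and sits at the -y flank. The watch yaw is about -4°, matching the stand. I'll align the jaws to that, descend, and compare the dial's pixel position before and after closing.

Request:
{"name": "servo_tool", "arguments": {
  "moves": [
    [0.55,0,-0.32,0,0,0,0.8],
    [0,0,0,0,4,0,0.8],
    [0,4,0,0,0,0,0.8],
    [0,3.5,0,0,0,0,0.8],
    [0,2.5,0,0,0,0,0.8],
    [0,1.5,0,0,0,0,0.8],
    [0,1,0,0,0,0,0.8],
    [0,0,0,0,0,0,0.8]
  ]
}}

```text
time_s: 9.15
tool_pos: [0.6842, 0.0324, 0.0216]
ee_rot: [[0.997, -0.001, 0.071], [-0.071, 0.0, 0.997], [-0.001, -1.0, -0.0]]
force: [-0.4, -0.1, 0.3]
grip_width: 0.0682
```

```bash
python3 - <<'E'
from h import *
o=observe();c=camera_model("wrist");im=get_image("wrist");np.savez("w7.npz",im=im,**c)
print(o["tool_pos"],o["force"],o["grip_width"])
save(im[200:480,120:520],"w7")
E
```

```text
[0.68419421 0.03241355 0.02156377] [-0.38216461 -0.14313914  0.25707435] 0.06820091419464885
```

Request:
{"name": "servo_tool", "arguments": {
  "moves": [
    [0,0,0,0,0,0,0.35],
    [0,0,0,0,0,0,0.35],
    [0,0,0,0,0,0,0.35],
    [0,0,0,0,0,0,0.35],
    [0,0,0,0,0,0,0.35],
    [0,0,0,0,0,0,0.35]
  ],
  "grip_force": 30
}}

```text
time_s: 9.8
tool_pos: [0.686, 0.0324, 0.0243]
ee_rot: [[0.997, 0.003, 0.071], [-0.071, -0.0, 0.997], [0.003, -1.0, -0.0]]
force: [0.5, 0.8, 6.2]
grip_width: 0.0423
```

```bash
python3 - <<'E'
from h import *
o=observe();c=camera_model("wrist");im=get_image("wrist");np.savez("w8.npz",im=im,**c)
print(o["tool_pos"],o["force"],o["grip_width"])
a=np.load("w7.npz")["im"][200:480,120:520];b=im[200:480,120:520]
save(np.hstack([a,b]),"w78")
E
```

```text
[0.68597917 0.03242799 0.02425344] [0.53065659 0.81401695 6.16989218] 0.04225431089307135
```

View pics/w78.png

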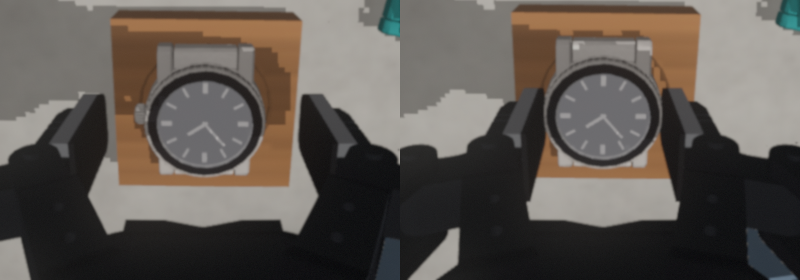

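The right frame shows the watch held between the pads on its flanks, with the dial at about crop (603,112) and a width of 42.3 mm. Next I work out the nest target in the same wrist-camera frame.

```bash
python3 - <<'E'
from h import *
d=np.load("w3.npz");P=np.mean([onz(d,160+u/1.25,200+v/1.25,.044) for u,v in((118,48),(299,48),(126,207),(291,207))],0);print("nest",P)
for n in("w7","w8"):
    d=np.load(n+".npz");H,S,V=chan(d["im"])
    g=(S<60)&(V>65)&(V<125)
    for a,c,l in blobs(g,(265,255,385,375),1500):
        cs,_=cv2.findContours(l.astype(np.uint8),cv2.RETR_EXTERNAL,cv2.CHAIN_APPROX_NONE);e=cv2.fitEllipse(max(cs,key=len));print(n,a,e,onz(d,*e[0],.031),onz(d,*e[0],.0325))
E
```

```text
nest [ 0.53160034 -0.10632467  0.044     ]
w7 2356 ((324.4403076171875, 312.044677734375), (122.70213317871094, 125.1328353881836), 176.1097412109375) [0.68111138 0.03495253 0.031     ] [0.68039918 0.03499665 0.0325    ]
w7 5950 ((324.4136047363281, 324.4035339355469), (86.9688949584961, 96.1446304321289), 89.91778564453125) [0.68581195 0.03461656 0.031     ] [0.68504649 0.03466448 0.0325    ]
w8 1815 ((322.64398193359375, 307.8718566894531), (115.41839599609375, 121.57817077636719), 90.720947265625) [0.68250509 0.03435182 0.031     ] [0.68180324 0.03440212 0.0325    ]
w8 5708 ((322.6052551269531, 316.5779113769531), (86.34210205078125, 94.81884765625), 90.36943054199219) [0.68585808 0.03410132 0.031     ] [0.68511892 0.0341544  0.0325    ]
```

Request:
{"name": "servo_tool", "arguments": {
  "moves": [
    [0,-0.3,0,0,0,0,0.35],
    [0,-1,0,0,0,0,0.35],
    [0,-2.5,0,0,0,0,0.35],
    [0,-3.5,0,0,0,0,0.35],
    [0,-3.7,0,0,0,0,0.35],
    [0,0,0,0,-4,0,0.35],
    [0,0,0,0,0,0,0.35]
  ]
}}

```text
time_s: 10.55
tool_pos: [0.6857, 0.0324, 0.1346]
ee_rot: [[1.0, 0.003, 0.001], [-0.001, -0.0, 1.0], [0.003, -1.0, -0.0]]
force: [-1.1, -0.3, -1.5]
grip_width: 0.0421
```

Request:
{"name": "servo_tool", "arguments": {
  "moves": [
    [-1.05,0,-0.96,0,0,0,0.35],
    [-2.4,0,-2.2,0,0,0,0.35],
    [-2.8,0,-2.5,0,0,0,0.35],
    [-2.8,0,-2.5,0,0,0,0.35],
    [-2.8,0,-2.5,0,0,0,0.35],
    [-2.4,0,-2.2,0,0,0,0.35],
    [-1.2,0,-1.2,0,0,0,0.35],
    [0,2,0,0,0,0,0.35]
  ]
}}

```text
time_s: 11.35
tool_pos: [0.5301, -0.1098, 0.1138]
ee_rot: [[1.0, 0.003, 0.005], [-0.005, -0.001, 1.0], [0.003, -1.0, -0.001]]
force: [0.8, 0.3, -0.2]
grip_width: 0.0423
```

Request:
{"name": "servo_tool", "arguments": {
  "moves": [
    [0,2,0,0,0,0,0.35],
    [0,1.6,0,0,0,0,0.35],
    [0,1,0,0,0,0,0.35],
    [0,0.6,0,0,0,0,0.35],
    [0,0.4,0,0,0,0,0.35],
    [0,0,0,0,0,0,0.35],
    [0,0,0,0,0,0,0.35]
  ]
}}

```text
time_s: 12.05
tool_pos: [0.5305, -0.108, 0.0567]
ee_rot: [[1.0, 0.001, 0.001], [-0.001, -0.0, 1.0], [0.001, -1.0, -0.0]]
force: [-0.1, 0.1, -0.6]
grip_width: 0.0423
```

Request:
{"name": "servo_tool", "arguments": {
  "moves": [
    [0,0.1,0,0,0,0,0.35],
    [0,0.1,0,0,0,0,0.35],
    [0,0.1,0,0,0,0,0.35],
    [0,0,0,0,0,0,0.35]
  ]
}}

```text
time_s: 12.45
tool_pos: [0.5299, -0.1079, 0.0532]
ee_rot: [[1.0, -0.0, 0.001], [-0.001, 0.0, 1.0], [-0.0, -1.0, 0.0]]
force: [-0.6, -0.4, -0.3]
grip_width: 0.0422
```

Request:
{"name": "servo_tool", "arguments": {
  "moves": [
    [0,0.1,0,0,0,0,0.35],
    [0,0,0,0,0,0,0.35]
  ]
}}

```text
time_s: 12.65
tool_pos: [0.5301, -0.108, 0.0523]
ee_rot: [[1.0, 0.0, 0.001], [-0.001, -0.0, 1.0], [0.0, -1.0, -0.0]]
force: [0.7, -0.2, -0.7]
grip_width: 0.0422
```

Request:
{"name": "servo_tool", "arguments": {
  "moves": [
    [0,0.1,0,0,0,0,0.35],
    [0,0,0,0,0,0,0.35]
  ]
}}

```text
time_s: 12.85
tool_pos: [0.5301, -0.108, 0.0522]
ee_rot: [[1.0, 0.0, 0.001], [-0.001, -0.0, 1.0], [0.0, -1.0, -0.0]]
force: [-1.7, 0.6, 7.3]
grip_width: 0.0423
```

Request:
{"name": "servo_tool", "arguments": {
  "moves": [
    [0,0,0,0,0,0,0.7],
    [0,0,0,0,0,0,0.7],
    [0,-0.5,0,0,0,0,0.7],
    [0,-2,0,0,0,0,0.7],
    [0,-3,0,0,0,0,0.7],
    [0,0,0,0,0,0,0.7],
    [0,0,0,0,0,0,0.7]
  ]
}}

```text
time_s: 13.55
tool_pos: [0.5306, -0.1082, 0.107]
ee_rot: [[1.0, 0.002, 0.001], [-0.001, -0.001, 1.0], [0.002, -1.0, -0.001]]
force: [-0.5, -0.1, -0.5]
grip_width: 0.0595
```

```bash
python3 - <<'E'
from h import *
o=observe();c=camera_model("wrist");im=get_image("wrist");np.savez("w9.npz",im=im,**c)
print(o["tool_pos"],o["force"],o["grip_width"])
b=im[160:400,180:480]
s=get_image("scene");cs=camera_model("scene");u,v=proj(cs,(.531,-.107,.05)).astype(int);a=s[v-45:v+45,u-56:u+56]
save(np.hstack([cv2.resize(b,(450,360)),cv2.resize(a,(350,360),interpolation=cv2.INTER_CUBIC)]),"w9")
d=dict(c);H,S,V=chan(im)
for a,cc,l in blobs((S<60)&(V>65)&(V<125),(250,220,390,350),1500):
    cs_,_=cv2.findContours(l.astype(np.uint8),cv2.RETR_EXTERNAL,cv2.CHAIN_APPROX_NONE);e=cv2.fitEllipse(max(cs_,key=len));print(a,e,onz(c,*e[0],.059))
E
```

```text
[ 0.53063814 -0.10815892  0.10701374] [-0.5466896  -0.10316861 -0.48728567] 0.059528532834235676
3246 ((323.140625, 265.25115966796875), (67.39069366455078, 70.80229949951172), 89.46591186523438) [ 0.53051947 -0.10632968  0.059     ]
```

View pics/w9.png

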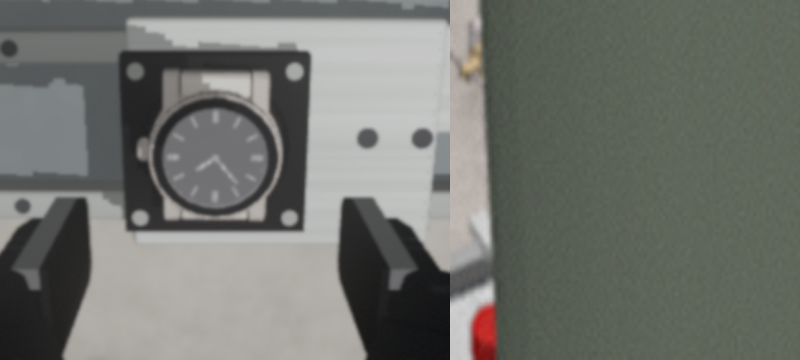

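The watch lies dial up in the nest, concentric with the four corner screws, and its measured dial centre is about 1 mm from the nest centre. The right half of that picture was blocked by the arm. Now back to the ring.

Request:
{"name": "servo_tool", "arguments": {
  "moves": [
    [-0.3,0,2.2,0,0,0,0.7],
    [-0.4,0,4,0,0,0,0.7],
    [-0.6,0,4.3,0,0,0,0.7],
    [-0.6,0,4.3,0,0,0,0.7],
    [-0.6,0,4.3,0,0,0,0.7],
    [-0.4,0,4,0,0,0,0.7],
    [-0.2,1,2.3,0,0,0,0.7],
    [0,3,0.98,0,0,0,0.7]
  ]
}}

```text
time_s: 14.45
tool_pos: [0.5004, 0.1586, 0.0671]
ee_rot: [[1.0, 0.004, -0.002], [0.002, 0.001, 1.0], [0.004, -1.0, 0.001]]
force: [0.3, -0.1, 0.1]
grip_width: 0.0598
```

Request:
{"name": "servo_tool", "arguments": {
  "moves": [
    [0,3,0,0,0,0,0.7],
    [0,1.8,0,0,0,0,0.7],
    [0,1,0,0,0,0,0.7],
    [0,0,0,0,0,0,0.7],
    [0,0,0,0,0,0,0.35],
    [0,0,0,0,0,0,0.35],
    [0,0,0,0,0,0,0.35],
    [0,0,0,0,0,0,0.35]
  ]
}}

```text
time_s: 15.25
tool_pos: [0.5001, 0.1559, 0.0092]
ee_rot: [[1.0, 0.002, 0.001], [-0.001, 0.0, 1.0], [0.002, -1.0, 0.0]]
force: [0.2, 0.6, 2.3]
grip_width: 0.0395
```

Request:
{"name": "servo_tool", "arguments": {
  "moves": [
    [0,0,0,0,0,0,0.35],
    [0,0,0,0,0,0,0.35]
  ]
}}

```text
time_s: 15.45
tool_pos: [0.5002, 0.1559, 0.0091]
ee_rot: [[1.0, 0.002, 0.001], [-0.001, 0.0, 1.0], [0.002, -1.0, 0.0]]
force: [-0.3, -1.4, 6.1]
grip_width: 0.0396
```

Request:
{"name": "servo_tool", "arguments": {
  "moves": [
    [0,-0.5,0,0,0,0,0.35],
    [0,-2,0,0,0,0,0.35],
    [0,-3.5,0,0,0,0,0.35],
    [0,-3,0,0,0,0,0.35],
    [0,-1,-2,0,0,0,0.35],
    [1,0,-3.5,0,0,0,0.35],
    [2,0,-3.5,0,0,0,0.35],
    [3.5,0,-2,0,0,0,0.35]
  ]
}}

```text
time_s: 16.25
tool_pos: [0.5626, 0.044, 0.1085]
ee_rot: [[1.0, -0.002, 0.002], [-0.002, -0.0, 1.0], [-0.002, -1.0, -0.0]]
force: [0.3, 0.4, -0.7]
grip_width: 0.0391
```

Request:
{"name": "servo_tool", "arguments": {
  "moves": [
    [4,0,-1,0,0,0,0.35],
    [4,0,-0.29,0,0,0,0.35],
    [3,0,0,0,0,0,0.35],
    [1.03,1,0,0,0,0,0.35],
    [0,3,0,0,0,0,0.35],
    [0,2.5,0,0,0,0,0.35],
    [0,1,0,0,0,0,0.35],
    [0,0,0,0,0,0,0.35]
  ]
}}

```text
time_s: 17.05
tool_pos: [0.6818, 0.0331, 0.031]
ee_rot: [[1.0, -0.005, 0.001], [-0.001, 0.0, 1.0], [-0.005, -1.0, 0.0]]
force: [0.0, -0.7, -1.6]
grip_width: 0.0394
```

Request:
{"name": "servo_tool", "arguments": {
  "moves": [
    [0,0,0,0,0,0,0.35],
    [0,0.4,0,0,0,0,0.35],
    [0,0.3,0,0,0,0,0.35],
    [0,0.1,0,0,0,0,0.35],
    [0,0.1,0,0,0,0,0.35],
    [0,0.1,0,0,0,0,0.35],
    [0,0,0,0,0,0,0.35]
  ]
}}

```text
time_s: 17.75
tool_pos: [0.6844, 0.0328, 0.0232]
ee_rot: [[1.0, -0.0, 0.001], [-0.001, 0.0, 1.0], [-0.0, -1.0, 0.0]]
force: [-0.1, 0.7, -0.2]
grip_width: 0.0394
```

Request:
{"name": "servo_tool", "arguments": {
  "moves": [
    [0,0.1,0,0,0,0,0.35],
    [0,0,0,0,0,0,0.35]
  ]
}}

```text
time_s: 17.95
tool_pos: [0.6846, 0.0328, 0.0223]
ee_rot: [[1.0, 0.0, 0.001], [-0.001, -0.0, 1.0], [0.0, -1.0, -0.0]]
force: [-0.6, -0.4, -1.2]
grip_width: 0.0396
```

Request:
{"name": "servo_tool", "arguments": {
  "moves": [
    [0,0.1,0,0,0,0,0.35],
    [0,0,0,0,0,0,0.35],
    [0,0,0,0,0,0,0.35]
  ]
}}

```text
time_s: 18.25
tool_pos: [0.6846, 0.0328, 0.0222]
ee_rot: [[1.0, 0.0, 0.001], [-0.001, -0.0, 1.0], [0.0, -1.0, -0.0]]
force: [-2.0, -0.5, 4.6]
grip_width: 0.0395
```

Request:
{"name": "servo_tool", "arguments": {
  "moves": [
    [0,0,0,0,0,0,0.7],
    [0,0,0,0,0,0,0.7],
    [0,-0.5,0,0,0,0,0.7],
    [0,-2.5,0,0,0,0,0.7],
    [0,-4,0,0,0,0,0.7],
    [0,-3,0,0,0,0,0.7],
    [0,0,0,0,0,0,0.7]
  ]
}}

```text
time_s: 18.95
tool_pos: [0.688, 0.0326, 0.1272]
ee_rot: [[1.0, 0.009, 0.001], [-0.001, -0.001, 1.0], [0.009, -1.0, -0.001]]
force: [0.8, 0.1, 1.1]
grip_width: 0.0593
```

```bash
python3 - <<'E'
from h import *
o=observe();c=camera_model("wrist");im=get_image("wrist");np.savez("w10.npz",im=im,**c)
print(o["tool_pos"],o["force"],o["grip_width"])
H,S,V=chan(im)
w=(H>4)&(H<22)&(S>100)
for a,cc,l in blobs(w,(200,180,440,360),500):
    r=rect(l);b=np.array([onz(c,*p,0.016)[:2] for p in cv2.boxPoints(r)]);print("stand",a,r,b.mean(0))
m=(S<60)&(V>105)
for a,cc,l in blobs(m,(270,200,375,320),300):
    cs,_=cv2.findContours(l.astype(np.uint8),cv2.RETR_EXTERNAL,cv2.CHAIN_APPROX_NONE);e=cv2.fitEllipse(max(cs,key=len));print("ring",a,e,onz(c,*e[0],.027),onz(c,*e[0],.030))
save(cv2.resize(im[160:400,180:480],(750,600)),"w10")
E
```

```text
[0.68802077 0.03261056 0.12716128] [0.82539707 0.13333565 1.09018416] 0.059282534068673766
stand 6782 ((324.48870849609375, 228.17318725585938), (113.02076721191406, 103.88799285888672), 3.7313973903656006) [0.68765334 0.03532757]
stand 1917 ((323.10003662109375, 228.70001220703125), (46.957427978515625, 50.53513717651367), 63.43495178222656) [0.68708357 0.03443366]
ring 1543 ((323.1533508300781, 231.5764617919922), (67.26806640625, 71.44380950927734), 88.21100616455078) [0.68572033 0.03448003 0.027     ] [0.68490898 0.03447963 0.03      ]
ring 4101 ((321.1964416503906, 299.1180419921875), (44.77302551269531, 137.89248657226562), 90.31482696533203) [0.72948182 0.03324157 0.027     ] [0.72812639 0.03325657 0.03      ]
```

View pics/w10.png

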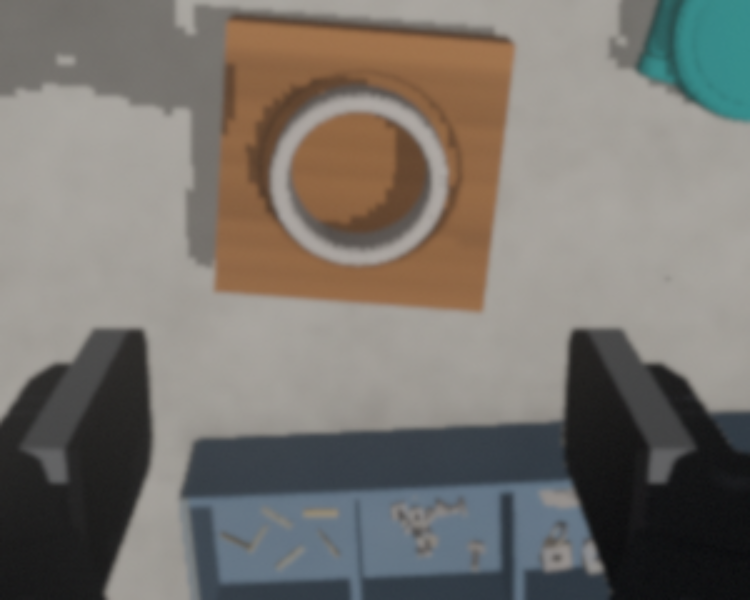

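The ring sits flat in the stand's recess, concentric with the rim, at picture (360,175). Now to the knob.

Request:
{"name": "servo_tool", "arguments": {
  "moves": [
    [-1.5,0,0,0,0,0,0.7],
    [-3,0,0,0,0,0,0.7],
    [-4,0,-0.5,0,0,0,0.7],
    [-4,0,-0.5,0,0,0,0.7],
    [-4,0,-0.5,0,0,0,0.7],
    [-3,0,-0.5,0,0,0,0.7],
    [-1.95,0,-0.08,0,0,0,0.7],
    [0,0,0,0,0,0,0.7]
  ]
}}

```text
time_s: 19.8
tool_pos: [0.466, 0.0125, 0.1202]
ee_rot: [[1.0, -0.005, 0.002], [-0.002, 0.001, 1.0], [-0.005, -1.0, 0.001]]
force: [-0.1, -0.1, 0.3]
grip_width: 0.0598
```

Request:
{"name": "servo_tool", "arguments": {
  "moves": [
    [0,0,0,0,0,0,0.7],
    [0,0,0,0,0,0,0.7],
    [0,0,0,0,0,0,0.7]
  ]
}}

```text
time_s: 20.1
tool_pos: [0.471, 0.0122, 0.1211]
ee_rot: [[1.0, 0.0, 0.001], [-0.001, -0.0, 1.0], [0.0, -1.0, -0.0]]
force: [-0.3, 0.6, 1.1]
grip_width: 0.0599
```

```bash
python3 - <<'E'
from h import *
o=observe();c=camera_model("wrist");im=get_image("wrist");np.savez("w11.npz",im=im,**c);save(im,"w11")
print(o["tool_pos"],o["force"],o["grip_width"],proj(c,(.4712,.0137,.071)))
H,S,V=chan(im)
red=((H<8)|(H>172))&(S>140)
for a,cc,l in blobs(red,(200,150,450,400),300):
    r=rect(l);print("red",a,cc,r,onz(c,*cc,.0713),V[l].min(),np.percentile(V[l],[25,50,75,95]))
    t=(l&(V>np.percentile(V[l],95)-25)).astype(np.uint8)
    cs,_=cv2.findContours(t,cv2.RETR_EXTERNAL,cv2.CHAIN_APPROX_NONE);e=cv2.fitEllipse(max(cs,key=len));print("top",t.sum(),e,onz(c,*e[0],.0713))
E
```

```text
[0.47100672 0.01219561 0.12113104] [-0.34891047  0.59676826  1.06908993] 0.05991722685266445 [322.38094512 264.51267322]
red 1579 [322.36035465 261.97466751] ((322.5, 262.0), (44.0, 43.0), 90.0) [0.469804   0.01369139 0.0713    ] 85 [115. 145. 164. 166.]
top 806 ((324.8271484375, 268.0667419433594), (31.02265167236328, 41.87498092651367), 62.61661911010742) [0.4729134  0.01488245 0.0713    ]
```

Request:
{"name": "servo_tool", "arguments": {
  "moves": [
    [0,2.5,0,0,0,0,0.7],
    [0,2.3,0,0,0,0,0.6],
    [0,1.5,0,0,0,0,0.5],
    [0,0.5,0,0,0,0,0.5],
    [0,0,0,0,0,0,0.4],
    [0,0,0,0,0,0,0.3],
    [0,0,0,0,0,0,0.15],
    [0,0,0,0,0,0,0.15]
  ],
  "grip_force": 60
}}

```text
time_s: 20.95
tool_pos: [0.4707, 0.0121, 0.054]
ee_rot: [[1.0, 0.002, 0.001], [-0.001, -0.0, 1.0], [0.002, -1.0, -0.0]]
force: [0.0, -1.0, 0.2]
grip_width: 0.0215
```

Request:
{"name": "servo_tool", "arguments": {
  "moves": [
    [0,0,0,0,0,0,0.15],
    [0,0,0,0,0,0,0.15],
    [0,0,0,0,0,0,0.15]
  ]
}}

```text
time_s: 21.25
tool_pos: [0.4707, 0.0121, 0.0537]
ee_rot: [[1.0, 0.001, 0.001], [-0.001, -0.0, 1.0], [0.001, -1.0, -0.0]]
force: [1.1, -0.3, 0.9]
grip_width: 0.021
```

Request:
{"name": "servo_tool", "arguments": {
  "moves": [
    [0,-0.3,0,0,0,0,0.15],
    [0,-0.3,0,0,0,0,0.15],
    [0,-0.3,0,0,0,0,0.15],
    [0,-0.3,0,0,0,0,0.15],
    [0,-0.1,0,0,0,0,0.15],
    [0,0,0,0,0,0,0.15],
    [0,0,0,0,0,0,0.15]
  ]
}}

```text
time_s: 21.95
tool_pos: [0.4706, 0.0121, 0.066]
ee_rot: [[1.0, 0.001, 0.001], [-0.001, -0.0, 1.0], [0.001, -1.0, -0.0]]
force: [5.1, -1.8, -10.6]
grip_width: 0.021
```

Request:
{"name": "servo_tool", "arguments": {
  "moves": [
    [0,0,-0.3,0,0,0,0.15],
    [0,0,-0.7,0,0,0,0.15],
    [0,0,-1,0,0,0,0.15],
    [0,0,-1.2,0,0,0,0.15],
    [0,0,-1.3,0,0,0,0.15],
    [0,0,-1.3,0,0,0,0.15],
    [0,0,-1.2,0,0,0,0.15],
    [0,0,-1,0,0,0,0.15]
  ]
}}

```text
time_s: 22.75
tool_pos: [0.4704, -0.0672, 0.0659]
ee_rot: [[1.0, 0.001, 0.001], [-0.001, 0.003, 1.0], [0.001, -1.0, 0.003]]
force: [7.7, 1.6, -10.7]
grip_width: 0.021
```

Request:
{"name": "servo_tool", "arguments": {
  "moves": [
    [0.03,0,-1.2,0,0,0,0.15],
    [0.03,0,-1.2,0,0,0,0.15],
    [0,0,-1.2,0,0,0,0.15],
    [0,0,-1,0,0,0,0.15],
    [0,0,-0.7,0,0,0,0.15],
    [0,0,-0.5,0,0,0,0.15],
    [0,0,-0.2,0,0,0,0.15],
    [0,0,0,0,0,0,0.15]
  ]
}}

```text
time_s: 23.55
tool_pos: [0.4704, -0.127, 0.0656]
ee_rot: [[1.0, 0.0, 0.001], [-0.001, 0.003, 1.0], [0.0, -1.0, 0.003]]
force: [4.4, 0.6, -10.3]
grip_width: 0.0212
```

```bash
python3 - <<'E'
from h import *
im=get_image("top");c=camera_model("top");np.save("top2.npy",im)
for i in range(2):
    o=observe();print(o["tool_pos"],o["force"]);w=get_image("wrist")
cw=camera_model("wrist");np.savez("w12.npz",im=w,**cw);save(w,"w12")
H,S,V=chan(w)
for a,cc,l in blobs(((H<8)|(H>172))&(S>140),(200,150,450,450),200): print("red",a,cc)
E
```

```text
[ 0.47035506 -0.12699171  0.06559283] [ 5.68327167  0.7400057  -9.45790949]
[ 0.47035351 -0.12697679  0.06559195] [ 5.27318846e+00 -9.98682922e-03 -1.08720704e+01]
red 3933 [322.30027968 321.40808543]
```

Request:
{"name": "servo_tool", "arguments": {
  "moves": [
    [0,0.2,-0.03,0,0,0,0.15],
    [0,0.2,0,0,0,0,0.15],
    [0,0.2,0,0,0,0,0.15],
    [0,0,0,0,0,0,0.15]
  ]
}}

```text
time_s: 24.1
tool_pos: [0.4704, -0.1274, 0.06]
ee_rot: [[1.0, 0.0, 0.001], [-0.001, 0.002, 1.0], [0.0, -1.0, 0.002]]
force: [3.8, 1.5, -5.0]
grip_width: 0.0212
```

Request:
{"name": "servo_tool", "arguments": {
  "moves": [
    [0,0.2,0,0,0,0,0.15],
    [0,0.2,0,0,0,0,0.15],
    [0,0.1,0,0,0,0,0.15],
    [0,0,0,0,0,0,0.15],
    [0,0,0,0,0,0,0.15]
  ]
}}

```text
time_s: 24.6
tool_pos: [0.4704, -0.1281, 0.0554]
ee_rot: [[1.0, 0.0, 0.001], [-0.001, -0.0, 1.0], [0.0, -1.0, -0.0]]
force: [3.2, 2.2, -1.2]
grip_width: 0.0211
```

Request:
{"name": "servo_tool", "arguments": {
  "moves": [
    [0,0,0,0,0,0,0.6],
    [0,0,0,0,0,0,0.6],
    [0,0,0,0,0,0,0.6],
    [0,-1.5,0,0,0,0,0.6],
    [0,-2.5,0,0,0,0,0.6],
    [0,-0.5,0,0,0,0,0],
    [0,0,0,0,0,0,0],
    [0,0,0,0,0,0,0]
  ],
  "grip_force": 30
}}

```text
time_s: 25.4
tool_pos: [0.4698, -0.128, 0.0997]
ee_rot: [[1.0, -0.001, 0.001], [-0.001, 0.0, 1.0], [-0.001, -1.0, 0.0]]
force: [-0.0, 0.3, 0.1]
grip_width: 0.0077
```

Request:
{"name": "servo_tool", "arguments": {
  "moves": [
    [0,0,0,0,0,0,0],
    [0,0,0,0,0,0,0],
    [0,0,0,0,0,0,0],
    [0,0,0,0,0,0,0]
  ]
}}

```text
time_s: 25.8
tool_pos: [0.4702, -0.128, 0.0999]
ee_rot: [[1.0, -0.001, 0.001], [-0.001, 0.0, 1.0], [-0.001, -1.0, 0.0]]
force: [0.4, 0.5, -0.3]
grip_width: 0.0001
```

```bash
python3 - <<'E'
from h import *
o=observe();c=camera_model("wrist");w=get_image("wrist");t=get_image("scene");np.savez("w13.npz",im=w,**c)
print(o["tool_pos"],o["force"],o["grip_width"])
H,S,V=chan(w)
for a,cc,l in blobs(((H<8)|(H>172))&(S>140),(200,100,450,450),200): print("red",a,cc,onz(c,*cc,.07))
out=np.hstack([cv2.resize(w,(460,345)),cv2.resize(t[200:360,260:490],(340,236)) if 0 else cv2.resize(t[200:360,270:428+22],(340,302))[:302]] ) if 0 else None
cv=np.zeros((480,800,3),np.uint8);cv[:,:640]=w;cr=cv2.resize(t[180:360,300:480],(160,160));cv[:160,640:]=cr
save(cv,"w13")
E
```

```text
[ 0.47017432 -0.12803325  0.09994843] [ 0.37212019  0.50280066 -0.26089151] 0.00011594041611039552
red 1494 [322.21619813 271.01271754] [ 0.4663194  -0.12654539  0.07      ]
```

View pics/w13.png

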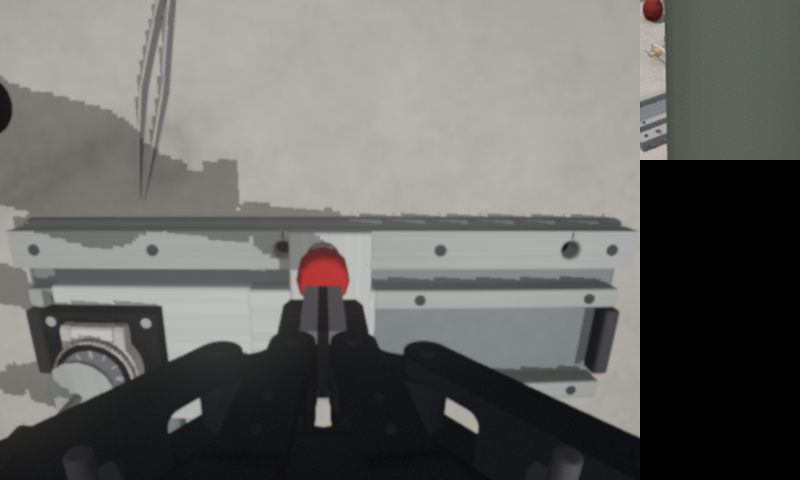

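The last picture shows the knob at (323,272) over the measuring hole. The third hole (283,245) is still free to its left, and the loading hole is empty at (571,249). The watch at (95,365) sits dial up under the gauge foot. Pressing now.

Request:
{"name": "servo_tool", "arguments": {
  "moves": [
    [0,1.2,0,0,0,0,0],
    [0,1,0,0,0,0,0],
    [0,0.4,0,0,0,0,0],
    [0,0.2,0,0,0,0,0],
    [0,0.1,0,0,0,0,0],
    [0,0,0,0,0,0,0]
  ]
}}

```text
time_s: 26.5
tool_pos: [0.4704, -0.1281, 0.0712]
ee_rot: [[1.0, -0.0, 0.001], [-0.001, 0.0, 1.0], [-0.0, -1.0, 0.0]]
force: [0.2, -0.2, -1.0]
grip_width: 0.0
```

Request:
{"name": "servo_tool", "arguments": {
  "moves": [
    [0,0.1,0,0,0,0,0],
    [0,0.1,0,0,0,0,0],
    [0,0,0,0,0,0,0],
    [0,0,0,0,0,0,0]
  ]
}}

```text
time_s: 26.9
tool_pos: [0.4707, -0.1282, 0.0695]
ee_rot: [[1.0, 0.001, 0.001], [-0.001, -0.0, 1.0], [0.001, -1.0, -0.0]]
force: [0.1, 0.0, 2.1]
grip_width: 0.0002
```

Request:
{"name": "servo_tool", "arguments": {
  "moves": [
    [0,0.1,0,0,0,0,0],
    [0,0,0,0,0,0,0],
    [0,0,0,0,0,0,0]
  ]
}}

```text
time_s: 27.2
tool_pos: [0.4707, -0.1282, 0.069]
ee_rot: [[1.0, 0.001, 0.001], [-0.001, -0.0, 1.0], [0.001, -1.0, -0.0]]
force: [-2.4, 0.0, 7.9]
grip_width: -0.0003
```

Request:
{"name": "servo_tool", "arguments": {
  "moves": [
    [0,0.05,0,0,0,0,0],
    [0,0,0,0,0,0,0],
    [0,0,0,0,0,0,0]
  ]
}}

```text
time_s: 27.5
tool_pos: [0.4707, -0.1282, 0.0689]
ee_rot: [[1.0, 0.001, 0.001], [-0.001, -0.001, 1.0], [0.001, -1.0, -0.001]]
force: [-2.1, 0.8, 11.8]
grip_width: 0.0001
```

The press is firm: 11.8 N, and the tip no longer moves at z ≈ 69 mm, which is the home height. A last numeric check, then I hand in.

```bash
python3 - <<'E'
from h import *
a=np.load("top.npy");im=get_image("top");c=camera_model("top")
for n,i in(("before",a),("after",im)):
    H,S,V=chan(i)
    print(n,[(k,cc.round(1).tolist()) for k,cc,l in blobs((H>80)&(H<100)&(S>120),(180,150,460,240),40)],[(k,cc.round(1).tolist()) for k,cc,l in blobs((H>5)&(H<20)&(S>110),(230,165,295,225),40)])
d=cv2.absdiff(a,im).max(2)>60
print([(k,cc.round().tolist()) for k,cc,l in blobs(d,(90,70,640,385),40)])
o=observe();print(o["time_s"],o["tool_pos"],o["force"])
sign_off()
E
```

```text
before [(np.int32(423), [423.9, 177.1]), (np.int32(427), [211.6, 211.6])] [(np.int32(603), [259.7, 196.3])]
after [(np.int32(420), [423.9, 177.1]), (np.int32(429), [211.6, 211.7])] [(np.int32(705), [259.6, 196.0]), (np.int32(160), [258.9, 193.5])]
[(np.int32(279), [259.0, 195.0]), (np.int32(4087), [332.0, 261.0]), (np.int32(78), [405.0, 240.0]), (np.int32(47), [392.0, 249.0]), (np.int32(304), [405.0, 272.0]), (np.int32(52), [256.0, 273.0]), (np.int32(205), [367.0, 280.0]), (np.int32(62), [397.0, 292.0]), (np.int32(129), [267.0, 296.0]), (np.int32(8639), [321.0, 344.0])]
27.55 [ 0.4706859  -0.1281893   0.06887572] [-2.37928078  1.54919022 12.83527214]
the job is handed in; nothing more can be done
```

The watch and the ring have changed places, the carriage is locked in the measuring hole, and I handed the job in at 27.6 s with the plunger held down. `sign_off` gives no verdict, so what follows is from my own checks.

**What I did:** I parked the ring on the free bench and set the watch dial up in the nest, then put the ring in the stand's recess. I pulled the plunger up, slid the carriage 140 mm and let the pin drop in. Then I let go of the knob and pressed it down with the closed fingers.

**Last checks:**
- **Watch:** its centre measured about 1 mm from the nest centre. In the last picture it lies dial up under the gauge foot.
- **Ring:** it sits flat and concentric in the stand's recess.
- **Carriage:** the third hole is still visible beside the knob and the loading hole is empty, so it is in the next hole.
- **Plunger:** about 12 N is pressing it down. The fingertips are at z ≈ 68.9 mm, which matches the home height of 69 mm.
- **Other things:** the two turquoise look-alikes moved less than 0.2 px. The picture otherwise changed only around the stand, the fixture and the arm.
- **Forces:** no reading passed about 14 N.

**Less certain:** the two cameras disagreed by 2–3 mm sideways, so I used the gripper's own centring to correct for it. The arm blocked the scene camera's view of the nest and of the final pose, so I checked those from the wrist camera only.

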